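# Stack the spindle parts of a bench grinder on two assembly stands

## Task

Set out the grinder's spindle parts on the two assembly stands, each threaded over the post and seated flat, in this order from the bottom up: on the red-based stand the silver flange, then the reddish-brown grinding wheel, then the brass ring nut; on the blue-based stand the green gear, then the black collar, flange and gear with their hubs upward. The grinding wheel chips easily, so lower it gently onto its place and do not let it drop down the post. Leave the yellow-lidded jar and the white oil can where they stand.

Things in the scene. Friction and masses are not known exactly. Their poses are not given: they have to be found in the camera images.
- red_stand: Red-based fixed assembly stand, does not move: round red base 90 mm across and 12 mm thick, with one upright bright steel post in its middle, 12 mm thick, whose top 10 mm taper to a 4 mm tip 78 mm above the bench. Origin: centre of the base's underside, z up (add 12 mm for the base's top, where the first part seats). Yaw means nothing
- blue_stand: Blue-based fixed assembly stand, does not move: round blue base 90 mm across and 12 mm thick, with one upright bright steel post in its middle, 12 mm thick, whose top 10 mm taper to a 4 mm tip 78 mm above the bench. Origin: centre of the base's underside, z up (add 12 mm for the base's top, where the first part seats). Yaw means nothing
- flange: Silver aluminium flange, 24 mm high in all: a disc 60 mm across and 8 mm thick, with a hub 40 mm across standing on it from 8 to 24 mm; bore 24 mm right through. The hub is the place to grip. Lies on the bench flat, hub up. Origin: centre of the underside (the disc's), z up along the bore. Yaw means nothing. About 0.1 kg
- wheel: Reddish-brown (terracotta-coloured) abrasive grinding wheel: a plain ring 64 mm across, 20 mm thick, bore 24 mm. Grip it across its outside. Lies on the bench flat. Origin: centre of the underside, z up along the bore. Yaw means nothing. About 0.1 kg
- nut: Brass ring nut with a ribbed edge: 42 mm across, 16 mm thick, plain bore 24 mm. Grip it across its outside. Lies on the bench flat. Origin: centre of the underside, z up along the bore. Yaw means nothing. About 0.1 kg
- gear: Green gear, 24 mm high in all: a toothed disc 64 mm over the teeth and 8 mm thick, with a hub 40 mm across standing on it from 8 to 24 mm; bore 24 mm right through. The hub is the place to grip. Lies on the bench flat, hub up. Origin: centre of the underside (the disc's), z up along the bore. Yaw means nothing. About 0.1 kg
- collar: Black plain collar: ring 44 mm across, 18 mm thick, bore 24 mm. Grip it across its outside. Lies on the bench flat. Origin: centre of the underside, z up along the bore. Yaw means nothing. About 0.1 kg
- jar: Bystander, not to be moved: paper-labelled jar with a yellow lid, 54 mm across, 60 mm high, standing loose. Origin: centre of its underside
- oilcan: Bystander, not to be moved: white oil can, 52 mm across, with a thin upright spout to 110 mm height, standing loose. Origin: centre of its underside

How it is judged (in metres and radians):
At the end, for the whole second after the job is handed in: On the red stand from the bottom: flange (underside 12 mm above the stand's origin), wheel (36 mm), nut (56 mm); on the blue stand: gear (12 mm), collar (36 mm). Each within 4 mm of that height and 10 mm of the post's axis sideways, within 0.12 rad of level and right way up, released and at rest (horizontal distance between each of flange, wheel, nut and red_stand below 0.01 m and z of flange in the frame of red_stand between 0.008 and 0.016 m and angle between each of flange, wheel, nut, gear, collar's own z axis and vertical below 0.12 rad and linear speed of each of flange, wheel, nut, gear, collar below 0.02 m/s and angular speed of each of flange, wheel, nut, gear, collar below 0.2 rad/s and z of wheel in the frame of red_stand between 0.032 and 0.04 m and z of nut in the frame of red_stand between 0.052 and 0.06 m and horizontal distance between each of gear, collar and blue_stand below 0.01 m and z of gear in the frame of blue_stand between 0.008 and 0.016 m and z of collar in the frame of blue_stand between 0.032 and 0.04 m); the robot touches nothing.
It fails at once if the jar is pushed more than 20 mm or tipped (distance of jar from where it was at the start of the episode above 0.02 m or angle between jar's own z axis and vertical above 0.3 rad).
It fails at once if the oil can is pushed more than 20 mm or tipped (distance of oilcan from where it was at the start of the episode above 0.02 m or angle between oilcan's own z axis and vertical above 0.3 rad).
It fails at once if the grinding wheel drops down a post (faster than 0.6 m/s while round it) ((horizontal distance between wheel and red_stand below 0.02 m and z of wheel in the frame of red_stand below 0.085 m and linear speed of wheel above 0.6 m/s) or (horizontal distance between wheel and blue_stand below 0.02 m and z of wheel in the frame of blue_stand below 0.085 m and linear speed of wheel above 0.6 m/s)).
It also fails if it takes over 144 s, if anything falls off the work surface, if the arm or the gripper's body presses on something with over 40 N, if the wrist force passes 120 N, or if a joint passes its speed limit or range.

## Robot

A 6-joint arm with a two-finger parallel gripper is mounted at the origin on the work surface. World frame = base frame: x ahead of the robot, y to its left, z up, the work surface at z = 0. Lengths are in mm, angles in rad, forces in N, time in s.
With the tool pointing down it reaches from about 250 to 800 mm from the base axis. Payload 3.9 kg.
Tool frame: the origin (TCP) lies at the centre of the arm's flange, where the gripper is bolted on; the fingertips stand 173 mm ahead of it and the grasp point (between the pads) lies 155 mm ahead of it; z points along the fingers, y is the line along which they close (so a half turn about z gives the same grasp; the last joint's range is limited). The gripper opens to 85 mm and grips with 20 to 120 N. Pads are 22 mm wide; open, the fingers measure 114 mm over their backs; the gripper's body (76 mm by 85 mm) begins 54 mm behind the grasp point. The pads swing forward as they close: fully open they stand 13 mm farther back than shut.
Start: joints at [-1.177, 0.26, -0.138, 1.173, 0, 1.571], TCP at [201.438, -484.808, 404.704] pointing down, gripper open.
Joint ranges: [-2.78, 2.78], [-0.83, 1.72], [-1.28, 1.37], [-1.9, 2.12], [-1.57, 1.48], [-3.14, 3.14]. Speed limits (rad/s): [2.57, 2.57, 3.14, 3.14, 3.14, 3.14].

## Interface

Orientations are given as [roll, pitch, yaw] about the fixed x, y, z axes, in that order (R = Rz(yaw) Ry(pitch) Rx(roll)).
In Python, from bench import robot gives the robot as it stands.
- The arm moves only by the tool play_rows, never from a script. Its argument "motion" is a list of rows, each a list of 7 numbers: the finger opening in cm, from 0 to 8.54, then the shift along the world's x, y, z in cm, then the turn, a rotation vector about the world's x, y, z in rad. In form: [[hand, tx, ty, tz, rx, ry, rz], ...]. A call has 1 to 12 rows; each row is the pose to reach, as a shift and turn from the pose commanded when the call began; what a row does not reach only later rows make up. A row lasts 1/8 s, in which the tool goes at most 62.5 mm and 10.7 degrees, less where a joint would pass 70% of its speed; a pose out of reach is approached as far as the arm can. A call with a gripper value outside its range is refused whole. The fingers move at their own pace and stop on an object; "grip_force" is the grip in N (left out, the last holds). Time passes only in rows, so rows that repeat a pose let the fingers close. It gives the time, the measured TCP pose, the force, the opening and the grip force at its end, in the units of the state.
- robot.sense(): the state, without advancing time (a new reading comes with each control period).
- robot.grab_frame(name): name is "scene" or "top"; returns a dict with "img" (384x512x3 uint8, red, green, blue), "z_map" (384x512 float32, mm along the optical axis (not along the pixel's ray), 0 where there is no reading), "mtx" (3x3 intrinsics, pixels), "extrinsics" (4x4, takes a point from world to camera coordinates). Camera axes: x right, y down, z forward; pixel columns grow to the right and rows downward; lengths in mm; the calibration is good to about 2 mm. A picture is of the moment at which its call begins.
- robot.sign_off(): hands the job in; it is judged then, once.
Trained networks look in the newest picture that a camera, given by its name, has taken for a name from the list of things; names that differ only in an ending like _2 or _b are one class to them, and where a whole thing is asked for, a point or a joint stands for the part that bears it (a point fixed in the world has none). Each returns a list of dicts, best first, with "confidence" (0 to 1); they miss things now and then, are a little off and sometimes report something else, mostly with a low value. They report only what shows in the picture. A call takes as long as a camera call.
- robot.trace(target, camera): "region" (384x512 bool, what is visible of it) and "rect" ([left, top, width, height] in pixels, round what is visible of it).
- robot.spot_point(target, camera): "xy" ([column, row] in pixels: a listed point, or the origin of a listed thing).
The state is a dict: "time": time; "joint_positions": joint angles; "joint_vel": joint speeds; "joint_torque": joint torques, N m; "eef_pos": TCP position; "tcp_rot": TCP orientation; "force": force on the tool from outside, world axes, zero at the start; "ft_torque": the same for the moment, N m; "gripper_width": finger opening in mm; "gripper_force": force on a finger pad.
Only numpy, scipy, OpenCV 4.12 (cv2) and the standard library are available. Lean on these libraries where they do the work, as an engineer would, in place of code of your own. Each camera call takes 0.05 s, during which the arm holds its last target. There are 200 camera calls.

## Working session

There is one attempt and no reset: what is moved stays moved. The work goes in short steps, Python scripts to look and compute and a tool call to move; the robot and the scene stay as the last step left them, time stands still between calls to the robot, and variables do not carry over. Pictures are saved under pics/ and viewed, at most 14 in all, crops included, and the job is handed in when it is done.

Besides the shell and the picture viewer there is one more tool, called after "Emit:" in YAML: its name, and indented under it one key for each argument. play_rows: Moves the arm, as the interface text tells. Its arguments: {"type":"object","properties":{"motion":{"type":"array"},"grip_force":{"type":"number"}},"required":["motion"]}

```bash
mkdir -p pics; cat > h.py <<'E'
import numpy as np, cv2
from bench import robot
def world(f,us,vs,z=None):
    K=f["mtx"];E=f["extrinsics"];R=E[:3,:3];t=E[:3,3]
    us=np.atleast_1d(us).astype(float);vs=np.atleast_1d(vs).astype(float)
    d=np.stack([(us-K[0,2])/K[0,0],(vs-K[1,2])/K[1,1],np.ones_like(us)],1)
    if z is None:
        zz=f["z_map"][vs.astype(int),us.astype(int)]
        return ((d*zz[:,None])-t)@R
    o=-R.T@t; w=d@R
    return o+w*((z-o[2])/w[:,2])[:,None]
H=dict(red_stand=12,blue_stand=12,flange=24,wheel=20,nut=16,gear=24,collar=18,jar=60,oilcan=60)
def save(f,n): cv2.imwrite(n,f["img"][:,:,::-1])
def locate(n,f,cam,ztop=None):
    out=[]
    for r in robot.trace(n,cam)[:2]:
        v,u=np.nonzero(r["region"]); p=world(f,u,v); ok=f["z_map"][v,u]>0; p=p[ok]
        zt=np.percentile(p[:,2],90)
        h=H[n] if ztop is None else ztop
        q=p[abs(p[:,2]-h)<5]
        c=cv2.minEnclosingCircle(q[:,:2].astype(np.float32)) if len(q)>5 else None
        out.append((round(r["confidence"],2),r["rect"],len(q),round(float(zt),1),None if c is None else np.round([*c[0],c[1]],1),None if c is None else np.round(np.median(q,0),1)))
    return out
E
python3 - <<'E'
from h import *
for c in("top","scene"):
    f=robot.grab_frame(c); save(f,f"pics/{c}0.png")
    E=f["extrinsics"];print(c,np.round(-E[:3,:3].T@E[:3,3]),np.round(E[:3,:3],2).tolist(),f["mtx"][0,0])
    for n in H:
        print(n,*locate(n,f,c))
print(robot.sense()["tcp_rot"])
E
```

```text
top [ 442.   17. 1183.] [[-0.02, -1.0, 0.01], [-1.0, 0.02, -0.06], [0.06, -0.01, -1.0]] 455.3694750418687
red_stand (0.91, [178.8, 198.9, 38.0, 37.4], 904, 15.3, array([437.5, 147.9,  44.8]), array([437.5, 147.1,  11.9]))
blue_stand (0.63, [294.3, 197.9, 31.5, 35.5], 888, 15.3, array([ 436.1, -145.2,   44.7]), array([ 435.4, -144.2,   11.8]))
flange (0.64, [199.9, 136.1, 25.5, 22.1], 122, 24.9, array([619.8, 104.3,  19.8]), array([619.6, 104.4,  23.4]))
wheel (0.94, [249.1, 195.0, 19.7, 27.1], 397, 22.8, array([454.7, -10.1,  31.7]), array([454.1,  -9.6,  20. ])) (0.23, [338.3, 123.5, 20.1, 24.4], 19, 68.0, array([ 624.5, -224.9,   21.4]), array([ 617.9, -214.3,   19.3]))
nut (0.47, [152.2, 133.8, 15.1, 15.3], 93, 18.9, array([632.2, 247.7,  19.3]), array([628. , 251.2,  16.7]))
gear (0.92, [277.3, 132.5, 27.4, 25.4], 119, 23.8, array([621.2, -96. ,  19.8]), array([621.4, -95. ,  23.1]))
collar (0.44, [121.2, 206.7, 23.3, 18.7], 162, 20.2, array([443.1, 310.6,  22.1]), array([442.1, 311.8,  17.5]))
jar (0.72, [351.8, 203.7, 29.0, 22.4], 288, 62.0, array([ 439. , -280. ,   24.4]), arr
[... 1122 characters left out ...]
19.6, 18.2, 17.7], 197, 17.2, array([446.1, 308.5,  21.9]), array([449.9, 309.2,  16. ]))
gear (0.88, [171.0, 204.7, 26.6, 20.5], 125, 22.7, array([623.4, -97.5,  20.7]), array([626.2, -96.7,  22.3]))
collar (0.64, [374.7, 214.8, 24.4, 21.3], 175, 17.2, array([446.2, 308.7,  22. ]), array([448.8, 309.1,  16.3])) (0.49, [170.8, 204.7, 30.4, 22.7], 149, 22.6, array([624.4, -97.7,  21.4]), array([626.2, -96.4,  19.8]))
jar (0.71, [163.8, 139.2, 22.0, 28.2], 125, 58.9, array([ 444.4, -282.5,   26.3]), array([ 445.1, -280. ,   58.5]))
oilcan (0.73, [121.8, 161.6, 25.4, 45.5], 73, 69.5, array([ 635.8, -236.8,   16.7]), array([ 641. , -229.4,   58.6]))
[3.14149219e+00 6.30478670e-06 3.93766209e-01]
```

View pics/top0.png

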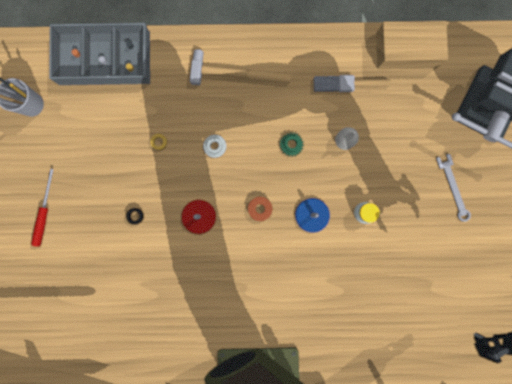

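Emit:
play_rows:
  motion:
    - [7,6,6,0,0,0,-0.1]
    - [7,12,12,0,0,0,-0.2]
    - [7,16,17,0,0,0,-0.3]
    - [7,20,23,-1,0,0,-0.394]
    - [7,24,29,-3,0,0,-0.394]
    - [7,28,35,-5,0,0,-0.394]
    - [7,32,41,-7,0,0,-0.394]
    - [7,36,47,-9,0,0,-0.394]
    - [7,40,53,-11,0,0,-0.394]
    - [7,42,58.8,-12,0,0,-0.394]
    - [7,42,58.8,-12,0,0,-0.394]
    - [7,42,58.8,-12,0,0,-0.394]

```text
time: 2.5
eef_pos: [620.0, 45.9, 286.4]
tcp_rot: [-3.11, 0.001, 0.067]
force: [0.1, 0.6, -0.5]
gripper_width: 70.2
gripper_force: 0.0
```

The picture agrees with the networks: nut (158,142), flange (214,146), gear (291,144), oil can (346,138), collar (135,215), red stand (198,217), wheel (260,208), blue stand (312,215) and jar (368,212). The arm is still lagging behind the commanded pose, so I check it with a zero-shift call.

Emit:
play_rows:
  motion:
    - [7,0,0,0,0,0,0]
    - [7,0,0,0,0,0,0]

```text
time: 2.75
eef_pos: [618.5, 43.7, 287.3]
tcp_rot: [-3.111, 0.002, 0.064]
force: [0.6, -0.1, -0.3]
gripper_width: 69.9
gripper_force: 0.0
```

Emit:
play_rows:
  motion:
    - [7,0.3,3,-2,-0.03,0,-0.064]
    - [7,0.3,6,-4,-0.03,-0.002,-0.064]
    - [7,0.3,6,-4,-0.03,-0.002,-0.064]
    - [7,0.3,6,-4,-0.03,-0.002,-0.064]

```text
time: 3.25
eef_pos: [625.9, 53.5, 247.1]
tcp_rot: [-3.103, 0.002, 0.077]
force: [0.8, -0.1, -0.1]
gripper_width: 69.7
gripper_force: 0.0
```

```bash
python3 -c "
from h import *
s=robot.sense();print(s['eef_pos'],s['tcp_rot'])"
```

```text
[625.8568937   53.48861616 247.06247365] [-3.10334120e+00  1.96461402e-03  7.73005991e-02]
```

```bash
python3 -c "
from h import *
s=robot.sense();print(np.round(s['joint_positions'],3),np.round(s['joint_vel'],3),np.round(s['joint_torque'],1))"
```

```text
[ 0.076  0.533 -0.136  0.904  0.038  3.141] [-0.001 -0.011  0.016  0.002 -0.002  0.   ] [  0.2 -52.   22.4   0.    0.2  -0. ]
```

Emit:
play_rows:
  motion:
    - [7,0,0,0,0,0,0]
    - [7,0,0,0,0,0,0]

```text
time: 3.5
eef_pos: [626.3, 53.7, 247.9]
tcp_rot: [-3.103, 0.0, 0.078]
force: [0.6, 0.8, -0.2]
gripper_width: 70.0
gripper_force: 0.0
```

```bash
python3 -c "
from h import *
s=robot.sense();print(np.round(s['joint_positions'],3),np.round(s['joint_vel'],3),np.round(s['joint_torque'],1))"
```

```text
[ 0.077  0.533 -0.134  0.904  0.039  3.141] [ 0.002  0.002 -0.001  0.     0.001 -0.002] [ -0.  -52.6  22.8   0.    0.1  -0. ]
```

```bash
cat >> h.py <<'E'
def go(x,y,z,yaw=np.pi/2):
    from scipy.spatial.transform import Rotation as T
    s=robot.sense()
    d=T.from_euler('xyz',[np.pi,0,yaw])*T.from_euler('xyz',s['tcp_rot']).inv()
    print(np.round((np.array([x,y,z])-s['eef_pos'])/10,2),np.round(d.as_rotvec(),3))
E
python3 -c "
from h import *
go(621.5,103.5,230)"
```

```text
[-0.48  4.98 -1.79] [-0.029 -0.031  1.493]
```

Emit:
play_rows:
  motion:
    - [7,-0.48,4.98,-1.79,-0.029,-0.031,1.493]
    - [7,-0.48,4.98,-1.79,-0.029,-0.031,1.493]
    - [7,-0.48,4.98,-1.79,-0.029,-0.031,1.493]
    - [7,-0.48,4.98,-1.79,-0.029,-0.031,1.493]
    - [7,-0.48,4.98,-1.79,-0.029,-0.031,1.493]
    - [7,-0.48,4.98,-1.79,-0.029,-0.031,1.493]
    - [7,-0.48,4.98,-1.79,-0.029,-0.031,1.493]
    - [7,-0.48,4.98,-1.79,-0.029,-0.031,1.493]
    - [7,-0.48,4.98,-1.79,-0.029,-0.031,1.493]
    - [7,-0.48,4.98,-1.79,-0.029,-0.031,1.493]
    - [7,-0.48,4.98,-1.79,-0.029,-0.031,1.493]

```text
time: 4.88
eef_pos: [621.3, 103.8, 229.4]
tcp_rot: [3.142, 0.002, 1.57]
force: [-0.9, -0.2, 0.6]
gripper_width: 69.4
gripper_force: 0.0
```

```bash
python3 -c "
from h import *
go(621.5,103.5,185)"
```

```text
[ 0.02 -0.03 -4.44] [0.002 0.    0.001]
```

Emit:
play_rows:
  motion:
    - [7,0,0,-3,0,0,0]
    - [7,0,0,-4.4,0,0,0]
    - [7,0,0,-4.4,0,0,0]
    - [3,0,0,-4.4,0,0,0]
    - [3,0,0,-4.4,0,0,0]
    - [3,0,0,-4.4,0,0,0]
    - [3,0,0,-4.4,0,0,0]
    - [3,0,0,-4.4,0,0,0]
    - [3,0,0,-4.4,0,0,0]
  grip_force: 40

```text
time: 6.0
eef_pos: [621.8, 103.9, 186.7]
tcp_rot: [3.139, 0.001, 1.571]
force: [-0.3, 0.0, 5.8]
gripper_width: 38.0
gripper_force: 40.3
```

Emit:
play_rows:
  motion:
    - [3,0,0,2,0,0,0]
    - [3,0,0,6,0,0,0]
    - [3,0,0,11,0,0,0]
    - [3,-5,1.2,11,0,0,0]
    - [3,-10,2.4,11,0,0,0]
    - [3,-15,3.6,11,0,0,0]
    - [3,-18.2,4.35,11,0,0,0]
    - [3,-18.2,4.35,11,0,0,0]
    - [3,-18.2,4.35,11,0,0,0]
    - [3,-18.2,4.35,11,0,0,0]

```text
time: 7.25
eef_pos: [440.6, 147.3, 295.5]
tcp_rot: [3.14, 0.001, 1.57]
force: [0.4, 0.4, -0.9]
gripper_width: 38.0
gripper_force: 40.6
```

```bash
python3 - <<'E'
from h import *
go(439.6,147.1,290)
s=robot.sense();print(s['gripper_width'],s['force'])
f=robot.grab_frame("scene");save(f,"pics/s1.png")
i=cv2.resize(f["img"][80:260,220:420],None,fx=3,fy=3);cv2.imwrite("pics/s1c.png",i[:,:,::-1])
E
```

```text
[-0.1  -0.02 -0.55] [0.001 0.001 0.   ]
37.95250655977013 [ 0.40035421  0.37205904 -0.85949657]
```

View pics/s1c.png

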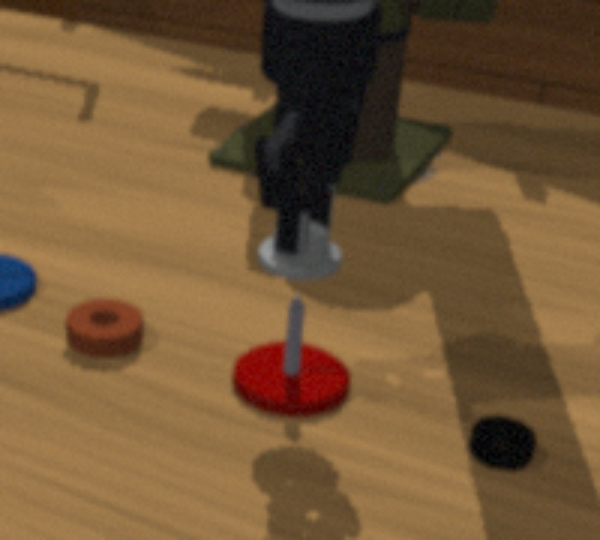

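The flange is held level at crop (300,255), right over the post tip at (296,300). Lowering it.

Emit:
play_rows:
  motion:
    - [3,-0.1,0,-2,0,0,0]
    - [3,-0.1,0,-4,0,0,0]
    - [3,-0.1,0,-6,0,0,0]
    - [3,-0.1,0,-8,0,0,0]
    - [3,-0.1,0,-9,0,0,0]
    - [3,-0.1,0,-9.6,0,0,0]
    - [3,-0.1,0,-9.6,0,0,0]
    - [3,-0.1,0,-9.6,0,0,0]

```text
time: 8.3
eef_pos: [438.7, 147.4, 199.8]
tcp_rot: [3.141, 0.001, 1.571]
force: [-0.4, 0.3, -0.6]
gripper_width: 37.9
gripper_force: 40.6
```

Emit:
play_rows:
  motion:
    - [3,0,0,-0.1,0,0,0]
    - [6,0,0,-0.1,0,0,0]
    - [6,0,0,-0.1,0,0,0]
    - [6,0,0,0,0,0,0]
    - [7.8,0,0,3,0,0,0]
    - [7.8,0,0,7,0,0,0]
    - [7.8,0.5,-4,8,0,0,0]
    - [7.8,1,-9,8,0,0,0]
    - [7.8,1.78,-15.84,7,0,0,0]
    - [7.8,1.78,-15.84,4,0,0,0]
    - [7.8,1.78,-15.84,2,0,0,0]
    - [7.8,1.78,-15.84,2,0,0,0]

```text
time: 9.8
eef_pos: [455.1, -11.4, 218.2]
tcp_rot: [-3.138, 0.001, 1.57]
force: [-0.3, 0.3, -0.4]
gripper_width: 78.0
gripper_force: 0.0
```

```bash
python3 - <<'E'
from h import *
go(456.5,-11,178)
f=robot.grab_frame("top")
for n in("red_stand","flange","wheel"): print(n,*locate(n,f,"top",ztop={"flange":36}.get(n)))
E
```

```text
[ 0.14  0.04 -4.02] [ 0.001 -0.004  0.   ]
red_stand (0.96, [182.2, 201.5, 31.4, 33.7], 495, 15.8, array([438.2, 148.4,  44.8]), array([438. , 147.7,  12. ]))
flange (0.55, [187.1, 204.4, 22.1, 24.4], 118, 36.9, array([437.6, 147.7,  19.6]), array([437.6, 147.3,  35.7]))
wheel
```

Emit:
play_rows:
  motion:
    - [7.8,0.14,0.04,-2,0,-0.004,0]
    - [7.8,0.14,0.04,-4.2,0,-0.004,0]
    - [7.8,0.14,0.04,-4.2,0,-0.004,0]
    - [7.8,0.14,0.04,-4.2,0,-0.004,0]
    - [5.5,0.14,0.04,-4.2,0,-0.004,0]
    - [5.5,0.14,0.04,-4.2,0,-0.004,0]
    - [5.5,0.14,0.04,-4.2,0,-0.004,0]
    - [5.5,0.14,0.04,-4.2,0,-0.004,0]
    - [5.5,0.14,0.04,-4.2,0,-0.004,0]

```text
time: 11.12
eef_pos: [457.8, -10.7, 178.7]
tcp_rot: [3.136, 0.001, 1.571]
force: [-2.0, 0.2, 6.7]
gripper_width: 61.4
gripper_force: 42.8
```

Emit:
play_rows:
  motion:
    - [5.5,0,0,2,0,0,0]
    - [5.5,0,0,6,0,0,0]
    - [5.5,0,0,11,0,0,0]
    - [5.5,-0.4,3.5,11.5,0,0,0]
    - [5.5,-0.8,7.5,11.5,0,0,0]
    - [5.5,-1.2,11.5,11.5,0,0,0]
    - [5.5,-1.7,15.8,11.5,0,0,0]
    - [5.5,-1.7,15.8,11.5,0,0,0]
    - [5.5,-1.7,15.8,11.5,0,0,0]
    - [5.5,-1.7,15.8,11.5,0,0,0]

```text
time: 12.38
eef_pos: [440.5, 146.4, 292.4]
tcp_rot: [3.138, 0.002, 1.57]
force: [0.5, 0.0, -1.1]
gripper_width: 61.1
gripper_force: 45.0
```

```bash
python3 - <<'E'
from h import *
go(439.3,147.2,220)
s=robot.sense();print(s['gripper_width'],s['force'])
f=robot.grab_frame("scene")
i=cv2.resize(f["img"][80:260,220:420],None,fx=3,fy=3);cv2.imwrite("pics/s2c.png",i[:,:,::-1])
print(locate("wheel",f,"scene",ztop=140))
E
```

```text
[-0.12  0.08 -7.24] [0.002 0.004 0.001]
61.094209100618045 [ 0.46187657  0.02061211 -1.10742638]
[(0.56, [307.2, 148.8, 28.4, 22.1], 0, 133.0, None, None)]
```

View pics/s2c.png

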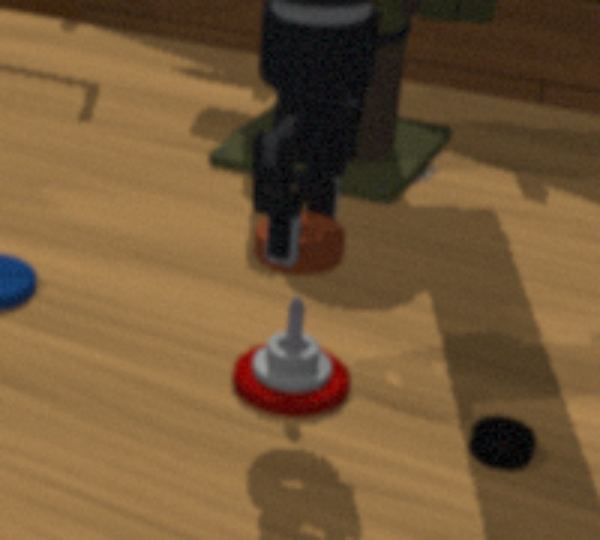

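The wheel is held level at crop (300,242), and the flange sits flat at (292,365). Lowering slowly.

Emit:
play_rows:
  motion:
    - [5.5,-0.1,0.08,-1,0,0.003,0]
    - [5.5,-0.1,0.08,-2,0,0.003,0]
    - [5.5,-0.1,0.08,-3,0,0.003,0]
    - [5.5,-0.1,0.08,-4,0,0.003,0]
    - [5.5,-0.1,0.08,-5,0,0.003,0]
    - [5.5,-0.1,0.08,-6,0,0.003,0]
    - [5.5,-0.1,0.08,-7,0,0.003,0]
    - [5.5,-0.1,0.08,-7.4,0,0.003,0]
    - [5.5,-0.1,0.08,-7.6,0,0.003,0]
    - [5.5,-0.1,0.08,-7.7,0,0.003,0]
    - [5.5,-0.1,0.08,-7.7,0,0.003,0]

```text
time: 13.85
eef_pos: [439.6, 148.2, 215.5]
tcp_rot: [3.14, 0.001, 1.571]
force: [-0.3, 0.2, -1.0]
gripper_width: 61.2
gripper_force: 45.0
```

Emit:
play_rows:
  motion:
    - [5.5,0,0,-0.1,0,0,0]
    - [5.5,0,0,-0.2,0,0,0]
    - [5.5,0,0,-0.2,0,0,0]

```text
time: 14.22
eef_pos: [439.6, 148.2, 214.7]
tcp_rot: [3.139, 0.001, 1.571]
force: [-3.3, -0.6, 10.5]
gripper_width: 61.0
gripper_force: 46.3
```

Emit:
play_rows:
  motion:
    - [7.5,0,0,0.1,0,0,0]
    - [8,0,0,0.1,0,0,0]
    - [8,0,0,0.1,0,0,0]
    - [8,0,0,3,0,0,0]
    - [8,0,0,6,0,0,0]
    - [7,4,2,8,0,0,0]
    - [6,9,4.5,8,0,0,0]
    - [6,14,7,8,0,0,0]
    - [6,19.44,9.96,6,0,0,0]
    - [6,19.44,9.96,1,0,0,0]
    - [6,19.44,9.96,0,0,0,0]
    - [6,19.44,9.96,0,0,0,0]

```text
time: 15.72
eef_pos: [632.8, 247.2, 212.5]
tcp_rot: [-3.139, 0.003, 1.571]
force: [0.2, -0.8, 0.6]
gripper_width: 60.2
gripper_force: 0.0
```

```bash
python3 - <<'E'
from h import *
go(634,247.8,178)
f=robot.grab_frame("top")
print(*locate("wheel",f,"top",ztop=56))
E
```

```text
[ 0.12  0.06 -3.45] [ 0.003 -0.002 -0.   ]
(0.87, [184.2, 203.5, 24.9, 27.6], 428, 58.6, array([439.2, 148.5,  31.7]), array([438.5, 149.6,  56. ])) (0.18, [279.1, 133.1, 23.6, 22.1], 0, 24.7, None, None)
```

Wheel seated (top at 56). Now the nut.

Emit:
play_rows:
  motion:
    - [6,0.1,0.06,-2,0,-0.002,0]
    - [6,0.1,0.06,-3.5,0,-0.002,0]
    - [6,0.1,0.06,-3.5,0,-0.002,0]
    - [3.3,0.1,0.06,-3.5,0,-0.002,0]
    - [3.3,0.1,0.06,-3.5,0,-0.002,0]
    - [3.3,0.1,0.06,-3.5,0,-0.002,0]
    - [3.3,0.1,0.06,-3.5,0,-0.002,0]
    - [3.3,0.1,0.06,-3.5,0,-0.002,0]

```text
time: 16.82
eef_pos: [635.3, 248.5, 179.7]
tcp_rot: [3.137, 0.001, 1.571]
force: [-1.1, -0.5, 6.7]
gripper_width: 39.6
gripper_force: 40.9
```

Emit:
play_rows:
  motion:
    - [3.3,0,0,2,0,0,0]
    - [3.3,0,0,6,0,0,0]
    - [3.3,0,0,11,0,0,0]
    - [3.3,-5,-2.5,11.5,0,0,0]
    - [3.3,-10,-5,11.5,0,0,0]
    - [3.3,-15,-7.7,11.5,0,0,0]
    - [3.3,-19.4,-10,11.5,0,0,0]
    - [3.3,-19.4,-10,11.5,0,0,0]
    - [3.3,-19.4,-10,11.5,0,0,0]
    - [3.3,-19.4,-10,11.5,0,0,0]

```text
time: 18.08
eef_pos: [442.3, 148.9, 293.7]
tcp_rot: [3.137, 0.001, 1.571]
force: [-0.1, 0.1, -0.3]
gripper_width: 39.6
gripper_force: 40.7
```

```bash
python3 - <<'E'
from h import *
go(439.6,147.8,235.7)
f=robot.grab_frame("scene")
i=cv2.resize(f["img"][80:260,220:420],None,fx=3,fy=3);cv2.imwrite("pics/s3c.png",i[:,:,::-1])
E
```

```text
[-0.27 -0.11 -5.8 ] [ 0.001  0.005 -0.001]
```

View pics/s3c.png

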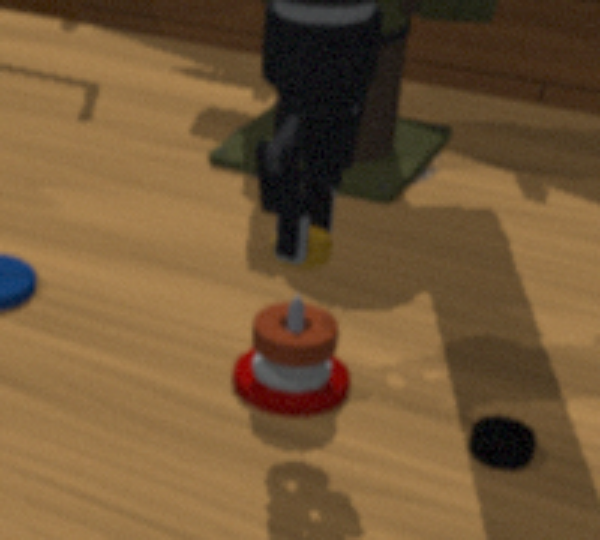

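Nut at crop (305,247) over the post at (296,300), and the wheel lies flat on the flange. I shift slightly toward −y and lower.

Emit:
play_rows:
  motion:
    - [3.3,-0.27,-0.2,-1,0,0.004,0]
    - [3.3,-0.27,-0.2,-2,0,0.004,0]
    - [3.3,-0.27,-0.2,-3,0,0.004,0]
    - [3.3,-0.27,-0.2,-4,0,0.004,0]
    - [3.3,-0.27,-0.2,-5,0,0.004,0]
    - [3.3,-0.27,-0.2,-5.5,0,0.004,0]
    - [3.3,-0.27,-0.2,-5.7,0,0.004,0]
    - [3.3,-0.27,-0.2,-5.8,0,0.004,0]
    - [3.3,-0.27,-0.2,-5.8,0,0.004,0]

```text
time: 19.25
eef_pos: [438.2, 146.3, 235.7]
tcp_rot: [-3.141, 0.001, 1.571]
force: [-1.4, -0.5, 0.8]
gripper_width: 39.7
gripper_force: 40.8
```

Emit:
play_rows:
  motion:
    - [3.3,0,0,-0.1,0,0,0]
    - [6,0,0,-0.1,0,0,0]
    - [6,0,0,0,0,0,0]
    - [6,0,0,0.5,0,0,0]
    - [6,0,0,3.5,0,0,0]
    - [6,0,0,6,0,0,0]
    - [6,4,-5,6.4,0,0,0]
    - [6,7.5,-10,6.4,0,0,0]
    - [6,11.3,-15,6.4,0,0,0]
    - [6,15,-20,5,0,0,0]
    - [6,18.4,-24.3,2,0,0,0]
    - [6,18.4,-24.3,0,0,0,0]

```text
time: 20.75
eef_pos: [624.5, -100.2, 234.1]
tcp_rot: [3.14, 0.003, 1.567]
force: [-0.8, 0.8, 0.3]
gripper_width: 60.0
gripper_force: 0.0
```

Emit:
play_rows:
  motion:
    - [6,0,0,0,0,0,0]
    - [6,0,0,0,0,0,0]

```text
time: 21.0
eef_pos: [622.1, -96.2, 236.1]
tcp_rot: [-3.141, 0.002, 1.572]
force: [-0.1, -0.6, 0.2]
gripper_width: 60.0
gripper_force: 0.0
```

```bash
python3 - <<'E'
from h import *
go(622.3,-96.8,186.5)
f=robot.grab_frame("top")
print(*locate("nut",f,"top",ztop=72)); print(*locate("wheel",f,"top",ztop=56))
E
```

```text
[ 0.02 -0.06 -4.96] [ 0.002 -0.001 -0.001]
(0.47, [186.2, 205.0, 16.1, 19.0], 156, 73.9, array([437.4, 146.7,  21.4]), array([436.9, 145.6,  71.8]))
(0.6, [183.6, 204.8, 25.4, 29.1], 273, 59.0, array([438.8, 148.3,  31.6]), array([443.4, 149.3,  55.9]))
```

Nut seated (top at 72). Now the gear.

Emit:
play_rows:
  motion:
    - [6,0,-0.06,-3,0,0,0]
    - [6,0,-0.06,-4.9,0,0,0]
    - [6,0,-0.06,-4.9,0,0,0]
    - [3,0,-0.06,-4.9,0,0,0]
    - [3,0,-0.06,-4.9,0,0,0]
    - [3,0,-0.06,-4.9,0,0,0]
    - [3,0,-0.06,-4.9,0,0,0]
    - [3,0,-0.06,-4.9,0,0,0]

```text
time: 22.15
eef_pos: [622.7, -97.2, 188.2]
tcp_rot: [3.14, 0.001, 1.571]
force: [-2.4, 0.6, 5.7]
gripper_width: 38.1
gripper_force: 39.9
```

Emit:
play_rows:
  motion:
    - [3,0,0,2,0,0,0]
    - [3,0,0,6,0,0,0]
    - [3,0,0,11,0,0,0]
    - [3,-5,-1.2,11,0,0,0]
    - [3,-10,-2.5,11,0,0,0]
    - [3,-15,-3.8,11,0,0,0]
    - [3,-18.45,-4.85,11,0,0,0]
    - [3,-18.45,-4.85,11,0,0,0]
    - [3,-18.45,-4.85,11,0,0,0]
    - [3,-18.45,-4.85,11,0,0,0]

```text
time: 23.4
eef_pos: [439.0, -145.8, 296.7]
tcp_rot: [3.141, 0.002, 1.572]
force: [-0.1, 0.3, -1.7]
gripper_width: 37.7
gripper_force: 40.6
```

```bash
python3 - <<'E'
from h import *
go(438,-145.4,201.2)
f=robot.grab_frame("scene")
i=cv2.resize(f["img"][60:240,120:320],None,fx=3,fy=3);cv2.imwrite("pics/s4c.png",i[:,:,::-1])
E
```

```text
[-0.1   0.04 -9.55] [ 0.002  0.001 -0.001]
```

View pics/s4c.png

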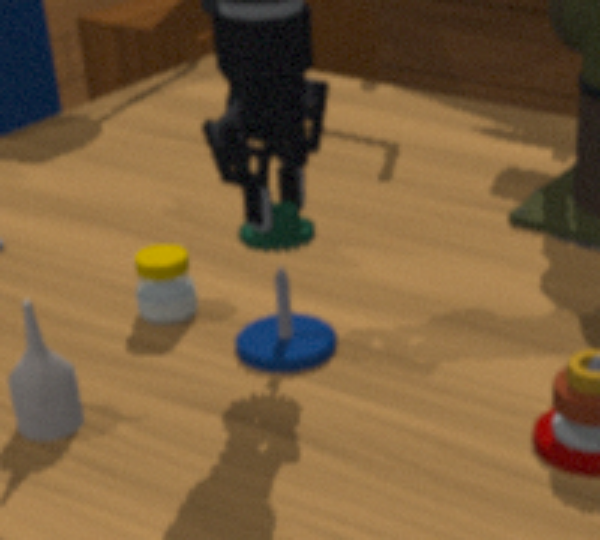

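The gear is held level at crop (277,232) above the post at (282,272), in line with the post's lean. The nut stack on the red stand looks right. Lowering.

Emit:
play_rows:
  motion:
    - [3,-0.1,0.04,-2,0,0,0]
    - [3,-0.1,0.04,-4,0,0,0]
    - [3,-0.1,0.04,-6,0,0,0]
    - [3,-0.1,0.04,-8,0,0,0]
    - [3,-0.1,0.04,-9,0,0,0]
    - [3,-0.1,0.04,-9.5,0,0,0]
    - [3,-0.1,0.04,-9.6,0,0,0]
    - [3,-0.1,0.04,-9.6,0,0,0]

```text
time: 24.45
eef_pos: [437.0, -145.5, 200.8]
tcp_rot: [-3.141, 0.002, 1.571]
force: [1.0, -0.5, -1.0]
gripper_width: 37.9
gripper_force: 40.6
```

Emit:
play_rows:
  motion:
    - [3,0,0,-0.1,0,0,0]
    - [6,0,0,-0.1,0,0,0]
    - [6,0,0,0,0,0,0]
    - [6,0,0,0.5,0,0,0]
    - [6,0,0,5,0,0,0]
    - [6,0,0,9,0,0,0]
    - [6,0.7,5,10,0,0,0]
    - [6,0.7,10,10,0,0,0]
    - [6,0.7,15,10,0,0,0]
    - [6,0.7,20,10,0,0,0]

```text
time: 25.7
eef_pos: [443.6, 56.1, 300.9]
tcp_rot: [3.142, 0.002, 1.571]
force: [0.6, -0.0, -0.4]
gripper_width: 59.8
gripper_force: 0.0
```

Emit:
play_rows:
  motion:
    - [6,0,5,0,0,0,0]
    - [6,0,10,0,0,0,0]
    - [6,0,15,0,0,0,0]
    - [6,0,20,0,0,0,0]
    - [6,0,25.5,-3,0,0,0]
    - [6,0,25.5,-8,0,0,0]
    - [6,0,25.5,-8,0,0,0]
    - [6,0,25.5,-8,0,0,0]

```text
time: 26.7
eef_pos: [444.0, 309.3, 221.5]
tcp_rot: [-3.141, 0.001, 1.57]
force: [0.5, 0.0, 0.0]
gripper_width: 59.8
gripper_force: 0.0
```

```bash
python3 - <<'E'
from h import *
go(444.6,309.6,178)
f=robot.grab_frame("top")
print(*locate("gear",f,"top",ztop=36)); print(*locate("blue_stand",f,"top"))
E
```

```text
[ 0.06  0.03 -4.35] [ 0.001 -0.001  0.   ]
(0.72, [302.5, 202.2, 23.8, 23.9], 123, 36.6, array([ 436.3, -143.9,   19.8]), array([ 436.2, -144.2,   35.5]))
(0.87, [293.2, 200.7, 34.1, 30.1], 426, 16.2, array([ 435.7, -145. ,   44.6]), array([ 436.5, -142. ,   11.9]))
```

Emit:
play_rows:
  motion:
    - [6,0.06,0.03,-2,0,0,0]
    - [6,0.06,0.03,-4.3,0,0,0]
    - [6,0.06,0.03,-4.3,0,0,0]
    - [3.5,0.06,0.03,-4.3,0,0,0]
    - [3.5,0.06,0.03,-4.3,0,0,0]
    - [3.5,0.06,0.03,-4.3,0,0,0]
    - [3.5,0.06,0.03,-4.3,0,0,0]
    - [3.5,0.06,0.03,-4.3,0,0,0]

```text
time: 27.85
eef_pos: [444.8, 310.1, 179.1]
tcp_rot: [3.141, 0.001, 1.571]
force: [-0.8, -1.3, 6.7]
gripper_width: 41.3
gripper_force: 40.6
```

Emit:
play_rows:
  motion:
    - [3.5,0,0,2,0,0,0]
    - [3.5,0,0,7,0,0,0]
    - [3.5,0,0,12,0,0,0]
    - [3.5,-0.1,-5,13,0,0,0]
    - [3.5,-0.2,-10,13,0,0,0]
    - [3.5,-0.3,-15,13,0,0,0]
    - [3.5,-0.4,-20,13,0,0,0]
    - [3.5,-0.5,-25,13,0,0,0]
    - [3.5,-0.6,-30,13,0,0,0]
    - [3.5,-0.7,-35,13,0,0,0]
    - [3.5,-0.7,-40,13,0,0,0]
    - [3.5,-0.7,-45.5,13,0,0,0]

```text
time: 29.35
eef_pos: [437.3, -146.7, 308.4]
tcp_rot: [3.14, 0.002, 1.571]
force: [0.8, 0.3, -0.5]
gripper_width: 41.9
gripper_force: 40.9
```

Emit:
play_rows:
  motion:
    - [3.5,0,0,0,0,0,0]
    - [3.5,0,0,0,0,0,0]
    - [3.5,0,0,0,0,0,0]

```text
time: 29.72
eef_pos: [437.2, -144.0, 307.5]
tcp_rot: [-3.141, 0.001, 1.573]
force: [-0.9, -0.4, -0.7]
gripper_width: 42.0
gripper_force: 40.9
```

```bash
python3 - <<'E'
from h import *
go(437.8,-145.4,216)
f=robot.grab_frame("scene")
i=cv2.resize(f["img"][60:240,120:320],None,fx=3,fy=3);cv2.imwrite("pics/s5c.png",i[:,:,::-1])
E
```

```text
[ 0.06 -0.14 -9.15] [ 0.001 -0.001 -0.002]
```

View pics/s5c.png

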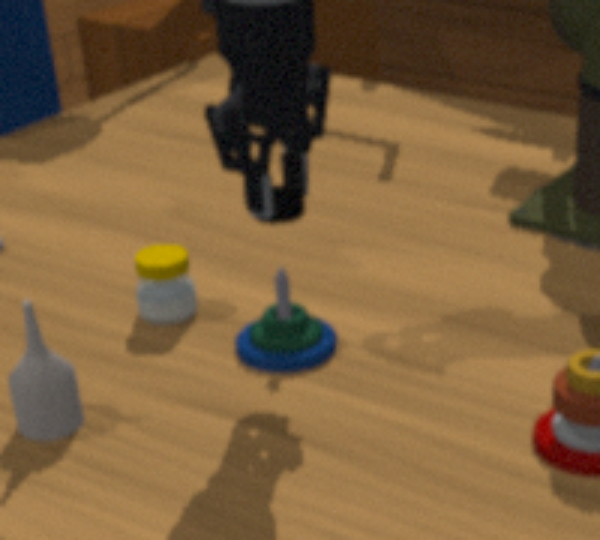

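The collar is held level at crop (275,210) over the post at (282,270), and the gear is seated. Lowering.

Emit:
play_rows:
  motion:
    - [3.5,0.06,-0.1,-2,0,0,0]
    - [3.5,0.06,-0.1,-4,0,0,0]
    - [3.5,0.06,-0.1,-6,0,0,0]
    - [3.5,0.06,-0.1,-8,0,0,0]
    - [3.5,0.06,-0.1,-8.8,0,0,0]
    - [3.5,0.06,-0.1,-9.1,0,0,0]
    - [3.5,0.06,-0.1,-9.2,0,0,0]
    - [3.5,0.06,-0.1,-9.2,0,0,0]

```text
time: 30.78
eef_pos: [438.2, -146.1, 215.9]
tcp_rot: [-3.142, 0.002, 1.571]
force: [-0.1, 0.0, -0.3]
gripper_width: 41.8
gripper_force: 40.9
```

Emit:
play_rows:
  motion:
    - [3.5,0,0,-0.1,0,0,0]
    - [6.3,0,0,-0.1,0,0,0]
    - [6.3,0,0,0,0,0,0]
    - [6.3,0,0,0.5,0,0,0]
    - [6.3,0,0,5,0,0,0]
    - [6.3,0,0,10,0,0,0]
    - [6.3,0,5,12,0,0,0]
    - [6.3,-4,10,14,0,0,0]
    - [6.3,-8,14.5,14,0,0,0]
    - [6.3,-8,14.5,14,0,0,0]
    - [6.3,-8,14.5,14,0,0,0]

```text
time: 32.15
eef_pos: [358.0, -0.9, 355.8]
tcp_rot: [3.141, 0.002, 1.572]
force: [0.0, -0.4, 0.1]
gripper_width: 63.1
gripper_force: 0.0
```

```bash
python3 - <<'E'
from h import *
for c in("top","scene"):
    f=robot.grab_frame(c)
    for n,z in dict(red_stand=12,flange=36,wheel=56,nut=72,blue_stand=12,gear=36,collar=54,jar=60,oilcan=60).items():
        r=locate(n,f,c,z)[:1]
        print(c,n,*[(a[0],a[2],a[4]) for a in r])
i=cv2.resize(f["img"][120:270,120:345],None,fx=3,fy=3);cv2.imwrite("pics/s6c.png",i[:,:,::-1])
E
```

```text
top red_stand (0.91, 407, array([437. , 147.8,  45. ]))
top flange
top wheel (0.54, 242, array([438.6, 148.7,  31.2]))
top nut (0.51, 154, array([437.5, 147.2,  21.1]))
top blue_stand (0.82, 478, array([ 435.8, -145.2,   44.8]))
top gear (0.79, 1, None)
top collar (0.69, 143, array([ 437.7, -143.4,   21. ]))
top jar (0.97, 295, array([ 439.4, -280. ,   24.2]))
top oilcan (0.9, 95, array([ 630.6, -232.9,   20.2]))
scene red_stand (0.83, 306, array([442.1, 146.7,  44.7]))
scene flange (0.6, 16, array([462.2, 154.9,  22.1]))
scene wheel (0.62, 188, array([443.5, 147.2,  31.7]))
scene nut (0.52, 140, array([441.1, 146.1,  21.7]))
scene blue_stand (0.73, 163, array([ 443.6, -142.5,   42.9]))
scene gear (0.8, 20, array([ 447.5, -139.6,   16.9]))
scene collar (0.64, 84, array([ 443.3, -143.8,   22. ]))
scene jar (0.78, 126, array([ 443.6, -279.7,   25.3]))
scene oilcan (0.98, 63, array([ 635.7, -235.6,   16.1]))
```

View pics/s6c.png

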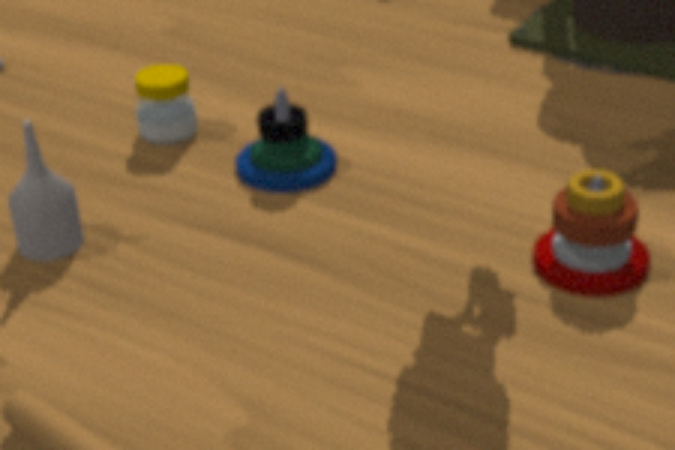

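Both stacks are complete and level: blue stand at (285,140), red stand at (592,230). The jar and oil can have not moved.

```bash
python3 -c "
from bench import robot
print(robot.sign_off())"
```

```text
the job is handed in; nothing more can be done
None
```

The job is handed in, no verdict shown: flange, wheel and nut are on the red stand, gear and collar on the blue; the last pictures show both stacks seated and level, and the jar and oil can unmoved.

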